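Clear the repair bench into the sorting trays

ROBOT

A 6-joint arm with a two-finger parallel gripper is mounted at the origin on the work surface. World frame = base frame: x ahead of the robot, y to its left, z up, the work surface at z = 0. Lengths are in m, angles in rad, forces in N, time in s.
With the tool pointing down it reaches from about 0.375 to 0.975 m from the base axis. Payload 3.8 kg.
Tool frame: the origin (TCP) lies midway between the tips of the shut fingers; the grasp point (between the pads) lies 19 mm behind it; z points along the fingers, y is the direction in which the jaws open and shut (so a half turn about z gives the same grasp; the last joint's range is limited). The gripper opens to 88 mm and grips with 3 to 60 N. Pads are 18 mm wide; open, the fingers measure 123 mm over their backs; the gripper's body (75 mm by 187 mm) begins 45 mm behind the grasp point.
Start: joints at [1.188, 0.264, 1.604, -0, 1.274, -0.037], TCP at [0.229, 0.635, 0.239] pointing down, gripper open.
Joint ranges: [-2.63, 2.63], [-0.94, 2.18], [0.31, 2.57], [-1.31, 4.45], [0, 2.66], [-2.55, 2.55]. Speed limits (rad/s): [2.57, 2.57, 3.14, 3.14, 3.14, 3.14].

INTERFACE

Orientations are given as [roll, pitch, yaw] about the fixed x, y, z axes, in that order (R = Rz(yaw) Ry(pitch) Rx(roll)).
In Python, from rig import manip gives the robot as it stands. The module is installed in compiled form; this text tells all that it offers.
- The arm moves only by the tool send_rows, never from a script. Its argument "plan" is a list of rows, each an object of numbers: "grip": the closure, from 0 (fully open) to 1 (shut); "tx", "ty", "tz": the shift along the tool's x, y, z in mm; "wx", "wy", "wz": the turn, a rotation vector about the tool's x, y, z in degrees. In form: [{"grip": .., "tx": .., "ty": .., "tz": .., "wx": .., "wy": .., "wz": ..}, ...]. A call has 1 to 20 rows; each row shifts and turns the commanded pose from where the row before left it, along the tool's axes as they then stand; what a row does not reach is not made up. A row lasts 1/8 s, in which the tool goes at most 62.5 mm and 10.7 degrees, less where a joint would pass 70% of its speed; a pose out of reach is approached as far as the arm can. A call is refused whole if a number of a shift passes 62.5 or a number of a turn 10.7, either way. A call with a gripper value outside its range is refused whole. The fingers move at their own pace and stop on an object; "squeeze" is the grip in N (left out, the last holds). Time passes only in rows, so rows that do not move let the fingers close. It gives the time, the measured TCP pose, the force and the opening at its end, in the units of the state.
- manip.read_state(): the state, without advancing time (a new reading comes with each control period).
- manip.snapshot(name): name is "scene" or "top"; returns the picture (400x640x3 uint8, red, green, blue); there is no depth.
- manip.get_calibration(name): a dict with "K" (3x3 intrinsics, pixels), "R" (3x3) and "t" (3): a world point X has camera coordinates R X + t. Camera axes: x right, y down, z forward; pixel columns grow to the right and rows downward; lengths in m; the calibration is good to about 2 mm. A picture is of the moment at which its call begins. get_calibration takes no time and is no camera call.
- manip.job_done(): hands the job in, once; it reports no verdict.
Trained networks look in the newest picture that a camera, given by its name, has taken for a name from the list of things; names that differ only in an ending like _2 or _b are one class to them, and where a whole thing is asked for, a point or a joint stands for the part that bears it (a point fixed in the world has none). Each returns a list of dicts, best first, with "confidence" (0 to 1); they miss things now and then, are a little off and sometimes report something else, mostly with a low value. They report only what shows in the picture. A call takes as long as a camera call. They do not tell look-alikes from the thing itself.
- manip.recognise(camera, thing): "centre" ([x, y, z] in m, in the coordinates of the camera as it stood for that picture, good to about 4 mm: the middle of the surface that is visible of it).
The state is a dict: "time_s": time; "joint_pos": joint angles; "dq": joint speeds; "joint_efforts": joint torques, N m; "ee_pos": TCP position; "tcp_rot": TCP orientation; "contact_force": force on the tool from outside, world axes, zero at the start; "torque": the same for the moment, N m; "grip_width": finger opening in m.
Only numpy, scipy, OpenCV 4.12 (cv2) and the standard library are available. Lean on these libraries where they do the work, as an engineer would, in place of code of your own. Each camera call takes 0.05 s, during which the arm holds its last target.

TASK

The pump repair is done: sort the five loose parts on the bench into their trays. Both brass fittings (the round flanged gland and the hexagon cap nut) go in the blue tray, both silver sockets in the red tray, and the black clamp strap in the green tray. Set every part down the same way up as it is now, flat on the tray floor beside its neighbour and not leaning or stacked, and leave the little white-lidded tin where it stands.

Things in the scene. Friction and masses are not known exactly. Their poses are not given: they have to be found in the camera images.
- gland: Brass gland bush, round: a flange 44 mm in diameter and 9 mm thick at the bottom, and on it a boss 28 mm in diameter up to 40 mm above the underside, with a dark bore mark on top. Grip it by the boss. About 0.2 kg. Stands loose on the bench at the start; origin at the centre of its underside, z up.
- capnut: Brass cap nut: hexagon 32 mm across flats (37 mm across corners) from the underside to 22 mm, then a dome 28 mm in diameter up to 36 mm. Its own y axis is square to one pair of flats; the other pairs are 60 degrees on. About 0.16 kg. Stands loose on the bench at the start; origin at the centre of its underside, z up.
- socket_big: Larger silver wrench socket: upright plain cylinder 36 mm in diameter, 42 mm tall, with a dark hexagon on top and a dark band round it. About 0.15 kg. Stands loose on the bench at the start; origin at the centre of its underside, z up.
- socket_small: Smaller silver wrench socket: upright plain cylinder 26 mm in diameter, 34 mm tall, with a dark hexagon on top and a dark band round it. About 0.08 kg. Stands loose on the bench at the start; origin at the centre of its underside, z up.
- clamp: Black machine clamp strap lying flat: bar 70 mm long (along its own x), 26 mm wide (along its own y), 24 mm high, with a slot 10 mm wide and about 34 mm long through it from top to bottom in the middle. About 0.18 kg. It starts with its long side within about 41 degrees of world x. Stands loose on the bench at the start; origin at the centre of its underside, z up.
- tray_blue: Blue sorting tray, open on top, fixed to the bench: outside 138 mm along its own x, 108 mm along its own y, 24 mm high; walls and floor 4 mm thick, so the inside is 130 x 100 mm and the inner floor lies 4 mm above the bench. Origin: centre of its underside; z up. Its place and yaw vary, and the three trays change places with one another.
- tray_red: Red sorting tray, open on top, fixed to the bench: outside 138 mm along its own x, 108 mm along its own y, 24 mm high; walls and floor 4 mm thick, so the inside is 130 x 100 mm and the inner floor lies 4 mm above the bench. Origin: centre of its underside; z up. Its place and yaw vary, and the three trays change places with one another.
- tray_green: Green sorting tray, open on top, fixed to the bench: outside 138 mm along its own x, 108 mm along its own y, 24 mm high; walls and floor 4 mm thick, so the inside is 130 x 100 mm and the inner floor lies 4 mm above the bench. Origin: centre of its underside; z up. Its place and yaw vary, and the three trays change places with one another.
- tin: Bystander, leave alone: low round tin, 51 mm in diameter, 26 mm high, dark with a white lid, standing loose between two of the trays. Origin: centre of its underside.
There are look-alikes about, which are no part of the job. Of the things that look like the clamp, take the one that is farthest to the robot's right at the start.

How it is judged:
By the outcome, as a careful person would: the job done as asked, in the order asked, and still so for the second after the job is handed in, with the robot touching nothing.
It also fails if it takes over 109 s, if anything falls off the work surface, if the arm or the gripper's body presses on something with over 40 N, if the wrist force passes 120 N, or if a joint passes its speed limit or range.

## Working session

There is one attempt and no reset: what is moved stays moved. The work goes in short steps, Python scripts to look and compute and a tool call to move; the robot and the scene stay as the last step left them, time stands still between calls to the robot, and variables do not carry over. Pictures are saved under pics/ and viewed, and the job is handed in when it is done.

Besides the shell and the picture viewer there is one more tool, called in YAML: its name, and indented under it one key for each argument. send_rows: Moves the arm, as the interface text tells. Its arguments: {"type":"object","properties":{"plan":{"type":"array"},"squeeze":{"type":"number"}},"required":["plan"]}

```bash
mkdir -p pics; python3 - <<'E'
from rig import manip
import cv2,numpy as np
print(manip.read_state())
for n in("scene","top"):
    im=manip.snapshot(n); cv2.imwrite(f"pics/{n}0.png",im[:,:,::-1])
    c=manip.get_calibration(n); print(n,c)
    R=np.array(c["R"]);t=np.array(c["t"])
    for th in["gland","capnut","socket_big","socket_small","clamp","tray_blue","tray_red","tray_green","tin"]:
        for d in manip.recognise(n,th):
            w=R.T@(np.array(d["centre"])-t); p=np.array(c["K"])@np.array(d["centre"]);p=p/p[2]
            print(n,th,round(d["confidence"],2),w.round(3),p[:2].round(0))
E
```

```text
{'time_s': 0.0, 'joint_pos': array([ 1.18808509e+00,  2.64741070e-01,  1.60536263e+00, -1.95759576e-05,
        1.27369809e+00, -3.69001758e-02]), 'dq': array([-0.00083358,  0.00043443,  0.00043634,  0.00090763,  0.00071016,
       -0.00076956]), 'joint_efforts': array([ 1.74594181e-03, -5.02099514e+01, -3.56888795e+01,  7.28159957e-02,
        2.93354841e-02, -2.04992307e-04]), 'ee_pos': array([0.22854118, 0.63438055, 0.23740228]), 'tcp_rot': array([-3.13938432e+00, -6.28063256e-05,  2.79578727e+00]), 'contact_force': array([ 0.29863989, -0.73316706,  0.12777065]), 'torque': array([0.02801043, 0.00186024, 0.00626509]), 'grip_width': 0.08807303861033063}
scene {'K': array([[419.59495941,   0.        , 318.48397554],
       [  0.        , 419.59495941, 200.61583781],
       [  0.        ,   0.        ,   1.        ]]), 'R': array([[-0.23594291,  0.97173441, -0.0079491 ],
       [ 0.73601862,  0.1733566 , -0.65438833],
       [-0.63451363, -0.16024897, -0.75611687]]), 't': array([ 0.12363404, -0.33402317,  1.33197878])}
scene gland 0.73 [0.402 0.262 0.032] [436. 195.]
scene gland 0.63 
[... 1021 characters left out ...]
top capnut 0.56 [0.447 0.155 0.032] [254. 225.]
top socket_big 0.55 [0.392 0.262 0.039] [209. 248.]
top socket_big 0.36 [0.617 0.003 0.005] [314. 160.]
top socket_small 0.74 [0.571 0.131 0.026] [264. 177.]
top socket_small 0.6 [ 0.45  -0.112  0.037] [361. 224.]
top clamp 0.84 [0.754 0.293 0.028] [202. 107.]
top clamp 0.65 [0.463 0.013 0.026] [310. 219.]
top clamp 0.61 [0.301 0.232 0.019] [223. 284.]
top tray_blue 0.74 [0.613 0.004 0.003] [314. 162.]
top tray_red 0.93 [0.575 0.243 0.004] [222. 177.]
top tray_red 0.65 [ 0.583 -0.252  0.003] [412. 172.]
top tray_green 0.7 [ 0.582 -0.254  0.004] [413. 173.]
top tin 0.76 [0.572 0.128 0.031] [265. 176.]
top tin 0.63 [0.395 0.259 0.046] [210. 247.]
```

View pics/top0.png

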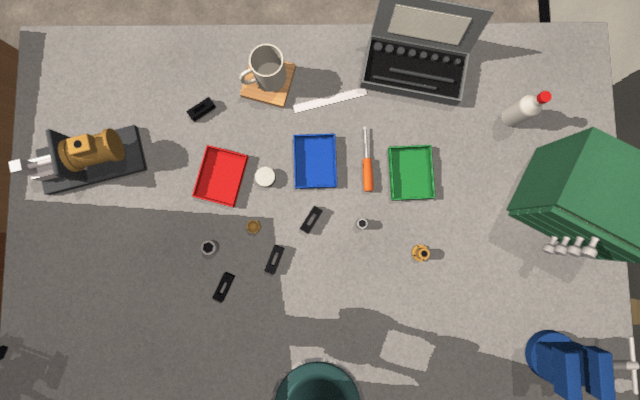

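View pics/scene0.png

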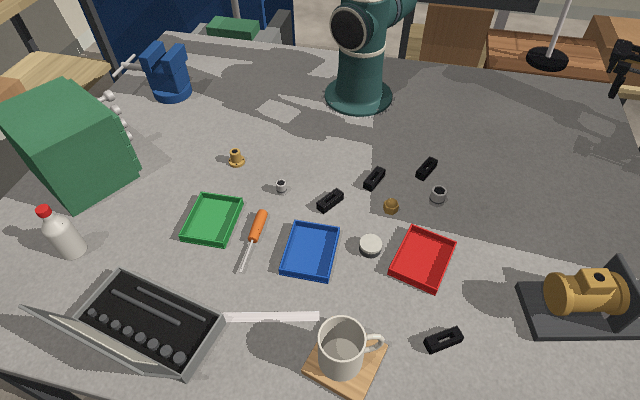

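The top view shows four clamp look-alikes at (202,109), (311,219), (274,260) and (223,287). The one farthest to the robot's right (−y) is at (311,219). The gland is at (421,253), the cap nut at (254,227), the big socket at (208,248), the small one at (362,224), and the tin at (265,177). Next I'll fit their poses more closely with silhouettes.

```bash
cat > h.py <<'E'
from rig import manip
import cv2,numpy as np
cal={n:manip.get_calibration(n) for n in("scene","top")}
def proj(n,P):
    c=cal[n];q=np.asarray(P)@np.array(c["R"]).T+np.array(c["t"]);q=q@np.array(c["K"]).T
    return q[:,:2]/q[:,2:]
def p2w(n,uv,z):
    c=cal[n];R=np.array(c["R"]);t=np.array(c["t"])
    d=R.T@np.linalg.solve(np.array(c["K"]),np.array([uv[0],uv[1],1.]));o=-R.T@t
    return o+d*(z-o[2])/d[2]
def rz(a):return np.array([[np.cos(a),-np.sin(a),0],[np.sin(a),np.cos(a),0],[0,0,1]])
def box(l,w,h):return np.array([[sx*l/2,sy*w/2,z] for sx in(-1,1) for sy in(-1,1) for z in(0,h)])
def hullmask(n,P,S=8,win=None):
    uv=proj(n,P);x0,y0,x1,y1=win
    m=np.zeros(((y1-y0)*S,(x1-x0)*S),np.uint8)
    h=cv2.convexHull((((uv-[x0,y0])+.5)*S).astype(np.float32))
    cv2.fillConvexPoly(m,np.round(h).astype(np.int32),1)
    return cv2.resize(m.astype(np.float32),(x1-x0,y1-y0),interpolation=cv2.INTER_AREA)
E
python3 - <<'E'
import cv2
T=cv2.imread('pics/top0.png');S=cv2.imread('pics/scene0.png')
import numpy as np
def crop(I,u,v,r=20,k=10):return cv2.resize(I[v-r:v+r,u-r:u+r],None,fx=k,fy=k,interpolation=0)
k=6.5
a=np.hstack([cv2.resize(T[v-15:v+15,u-15:u+15],(195,195),interpolation=0) for u,v in((421,253),(254,227),(208,248),(362,224))])
b=np.hstack([cv2.resize(S[v-15:v+15,u-15:u+15],(195,195),interpolation=0) for u,v in((236,158),(391,205),(439,194),(281,187))])
c=np.hstack([cv2.resize(I[v-15:v+15,u-15:u+15],(195,195),interpolation=0) for I,u,v in((T,311,219),(S,330,200),(T,265,177),(S,371,245))])
cv2.imwrite('pics/crops.png',np.vstack([a,b,c]))
E
```

```text
(no output)
```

View pics/crops.png

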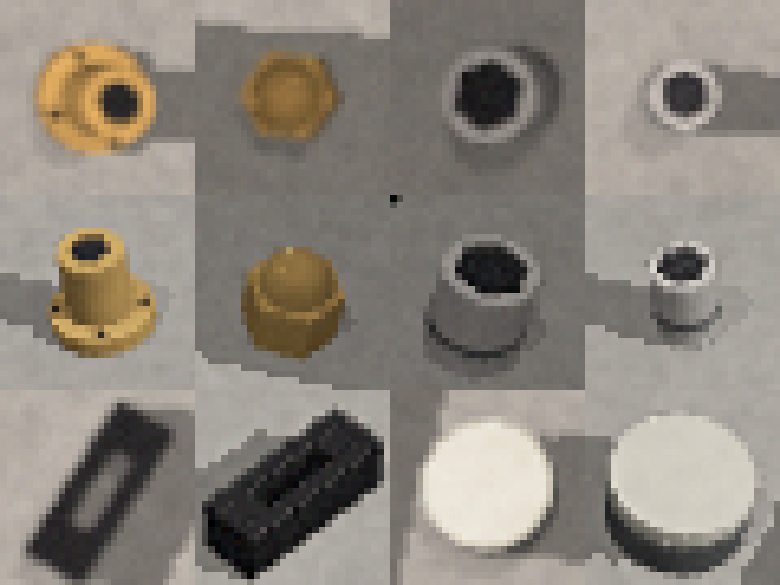

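The crops show all parts clearly, with the bores and hexagons sharp. I'll fit them now.

```bash
cat > fit.py <<'E'
from h import *
from scipy.optimize import minimize
def fit(mask,shape,x0,n,win):
    x0_,y0_,x1_,y1_=win; M=mask[y0_:y1_,x0_:x1_].astype(np.float32)
    def cost(p):
        H=0
        a=p[2] if len(p)>2 else 0
        for s in shape: H=np.maximum(H,hullmask(n,s@rz(a).T+[p[0],p[1],0],8,win))
        return np.abs(H-M).sum()/M.sum()
    sim=[np.array(x0)]
    for i in range(len(x0)):
        q=np.array(x0,float);q[i]+=0.008 if i<2 else .2;sim.append(q)
    r=minimize(cost,x0,method='Nelder-Mead',options=dict(initial_simplex=np.array(sim),xatol=1e-5,fatol=1e-5,maxiter=400))
    return r.x,r.fun
def disc(r,z):
    a=np.linspace(0,2*np.pi,48,endpoint=False);return np.c_[r*np.cos(a),r*np.sin(a),0*a+z]
def cyl(r,z0,z1):return np.vstack([disc(r,z0),disc(r,z1)])
def hexa(z0,z1):
    a=np.deg2rad(np.arange(0,360,60)); # y axis square to flats => corners on x
    c=.016/np.cos(np.pi/6);return np.vstack([np.c_[c*np.cos(a),c*np.sin(a),0*a+z] for z in(z0,z1)])
SH=dict(gland=[cyl(.022,0,.009),cyl(.014,.009,.04)],capnut=[hexa(0,.022),np.vstack([disc(.014,.022),disc(.0121,.029),disc(.007,.034),disc(.001,.036)])],
 clamp=[box(.07,.026,.024)],tray=[box(.138,.108,.024)],tin=[cyl(.0255,0,.026)])
def win(n,p,r):
    u=proj(n,[p])[0].round().astype(int);return (u[0]-r,u[1]-r,u[0]+r,u[1]+r)
E
python3 - <<'E'
from fit import *
from scipy import ndimage
for n in("scene","top"):
    I=cv2.imread(f'pics/{n}0.png');H=cv2.cvtColor(I,cv2.COLOR_BGR2HSV).astype(int);h,s,v=H[...,0],H[...,1],H[...,2]
    for c,p,m in(("blue",(.615,0),(h>100)&(h<130)&(s>120)),("red",(.575,.243),((h<8)|(h>172))&(s>140)),("green",(.582,-.25),(h>50)&(h<80)&(s>120))):
        W=win(n,(*p,.01),45)
        best=min((fit(m,SH['tray'],(*p,a),n,W) for a in(0.1,1.47)),key=lambda r:r[1]);alt=0
        print(n,c,best)
    W=win(n,(.46,.013,.012),22);m=ndimage.binary_fill_holes(v<75)
    L,k=ndimage.label(v<75 if n=='scene' else v<75);L=L[W[1]:W[3],W[0]:W[2]];mm=np.zeros(v.shape,bool);l=L[22-8:22+8,22-8:22+8];l=np.bincount(l[l>0]).argmax();mm[W[1]:W[3],W[0]:W[2]]=ndimage.binary_fill_holes(L==l)
    print(n,'clamp',min((fit(mm,SH['clamp'],(.46,.013,a),n,W) for a in(-.4,.4)),key=lambda r:r[1]))
    br=(h>8)&(h<28)&(s>95)
    W=win(n,(.38,-.261,.02),18); 
    bb=br.copy();bb[W[1]:W[3],W[0]:W[2]]=ndimage.binary_fill_holes(br[W[1]:W[3],W[0]:W[2]])
    print(n,'gland',fit(bb,SH['gland'],(.38,-.261),n,W))
    W=win(n,(.447,.155,.02),18)
    print(n,'capnut',min((fit(br,SH['capnut'],(.447,.155,a),n,W) for a in(-.4,0,.4)),key=lambda r:r[1]))
    W=win(n,(.572,.13,.02),18); print(n,'tin',fit((s<45)&(v>205),[disc(.0255,.026)],(.572,.13),n,W))
    for nm,p,z in(("gland",(.38,-.26),.04),("socket_big",(.395,.262),.042),("socket_small",(.452,-.113),.034)):
        W=win(n,(*p,z),5 if nm!='socket_big' else 7)
        g=v[W[1]:W[3],W[0]:W[2]].astype(float);w=np.clip(115-g,0,70) if nm!='socket_big' else np.clip(75-g,0,60)
        yy,xx=np.mgrid[W[1]:W[3],W[0]:W[2]];u=((w*xx).sum()/w.sum(),(w*yy).sum()/w.sum())
        print(n,nm,'bore',np.round(u,1),p2w(n,u,z).round(4))
E
```

```text
scene blue (array([0.61231552, 0.00188675, 0.02403864]), np.float64(0.027029547840356827))
scene red (array([ 0.57530659,  0.24611228, -0.26719499]), np.float64(0.024667439982295036))
scene green (array([ 0.57965824, -0.24679549,  0.04064789]), np.float64(0.0896681472659111))
scene clamp (array([ 0.46101931,  0.01254956, -0.57811459]), np.float64(0.08268914371728897))
scene gland (array([ 0.3733978 , -0.26497252]), np.float64(0.09242584556341171))
scene capnut (array([0.44401431, 0.15983434, 0.39870467]), np.float64(0.07150553911924362))
scene tin (array([0.57142139, 0.13068491]), np.float64(0.11416330933570862))
scene gland bore [233.6 151.8] [ 0.3773 -0.2653  0.04  ]
scene socket_big bore [439.  190.2] [0.3943 0.2665 0.042 ]
scene socket_small bore [280.2 182.7] [ 0.4509 -0.1151  0.034 ]
top blue (array([0.61443881, 0.00151065, 0.0225945 ]), np.float64(0.03630100190639496))
top red (array([ 0.57688265,  0.24639535, -0.26106244]), np.float64(0.03770527243614197))
top green (array([ 0.58235156, -0.24630642,  0.04549772]), np.float64(0.06466570496559143))
top clamp (array([ 0.46231101,  0.01216112, -0.57245888]), np.float64(0.1254807710647583))
top gland (array([ 0.37563969, -0.2658643 ]), np.float64(0.07863940298557281))
top capnut (array([0.44596435, 0.16031295, 0.40684067]), np.float64(0.08399748057126999))
top tin (array([0.57336931, 0.12991901]), np.float64(0.06469481438398361))
top gland bore [423.9 253.2] [ 0.3759 -0.2656  0.04  ]
top socket_big bore [207.5 247. ] [0.3951 0.2666 0.042 ]
top socket_small bore [361.8 222.9] [ 0.4515 -0.115   0.034 ]
```

```bash
cat > go.py <<'E'
import sys,numpy as np
from rig import manip
from scipy.spatial.transform import Rotation as Ro
# args: yawdeg_target then triples x,y,z (m): prints wz (do first) and tool shifts
s=manip.read_state();p=np.array(s["ee_pos"]);r=s["tcp_rot"];R=Ro.from_euler('xyz',r)
y=np.rad2deg(r[2]);a=[float(v) for v in sys.argv[1:]]
R2=Ro.from_euler('xyz',[np.pi,0,np.deg2rad(a[0])])
print('t',s["time_s"],'p',p.round(4),'rpy',np.rad2deg(r).round(2),'w',round(s["grip_width"],4),'F',np.round(s["contact_force"],1))
print('rotvec',np.rad2deg((R.inv()*R2).as_rotvec()).round(2))
for i in range(1,len(a),3):
    q=np.array(a[i:i+3]);print('to',q,'shift mm',(R2.inv().apply(q-p)*1000).round(1));p=q
E
python3 go.py 181.3 .45 .25 .15 .375 -.2655 .1 .375 -.2655 .013
```

```text
t 1.0 p [0.2288 0.635  0.2387] rpy [180.    -0.   160.19] w 0.0882 F [-0.   0.5 -0.8]
rotvec [  0.    -0.   -21.11]
to [0.45 0.25 0.15] shift mm [-212.4 -390.    88.7]
to [ 0.375  -0.2655  0.1   ] shift mm [  86.7 -513.7   50. ]
to [ 0.375  -0.2655  0.013 ] shift mm [ 0. -0. 87.]
```

send_rows:
  plan:
    - {"grip": 0,"wz": -10.5}
    - {"grip": 0,"wz": -10.6}
    - {"grip": 0,"tx": -21.2,"ty": -39,"tz": 8.9}
    - {"grip": 0,"tx": -21.2,"ty": -39,"tz": 8.9}
    - {"grip": 0,"tx": -21.2,"ty": -39,"tz": 8.9}
    - {"grip": 0,"tx": -21.2,"ty": -39,"tz": 8.9}
    - {"grip": 0,"tx": -21.2,"ty": -39,"tz": 8.9}
    - {"grip": 0,"tx": -21.2,"ty": -39,"tz": 8.9}
    - {"grip": 0,"tx": -21.2,"ty": -39,"tz": 8.9}
    - {"grip": 0,"tx": -21.2,"ty": -39,"tz": 8.9}
    - {"grip": 0,"tx": -21.2,"ty": -39,"tz": 8.9}
    - {"grip": 0,"tx": -21.2,"ty": -39,"tz": 8.9}
  squeeze: 30

```text
validation failed for argument at $.pl...
```

send_rows:
  plan:
    - {"grip": 0,"tx": 7.2,"ty": -42.8,"tz": 4.2}
    - {"grip": 0,"tx": 7.2,"ty": -42.8,"tz": 4.2}
    - {"grip": 0,"tx": 7.2,"ty": -42.8,"tz": 4.2}
    - {"grip": 0,"tx": 7.2,"ty": -42.8,"tz": 4.2}
    - {"grip": 0,"tx": 7.2,"ty": -42.8,"tz": 4.2}
    - {"grip": 0,"tx": 7.2,"ty": -42.8,"tz": 4.2}
    - {"grip": 0,"tx": 7.2,"ty": -42.8,"tz": 4.2}
    - {"grip": 0,"tx": 7.2,"ty": -42.8,"tz": 4.2}
    - {"grip": 0,"tx": 7.2,"ty": -42.8,"tz": 4.2}
    - {"grip": 0,"tx": 7.2,"ty": -42.8,"tz": 4.2}
    - {"grip": 0,"tx": 7.2,"ty": -42.8,"tz": 4.2}
    - {"grip": 0,"tx": 7.2,"ty": -42.8,"tz": 4.2}
    - {"grip": 0}
    - {"grip": 0}

```text
validation failed for argument at $.pl...
```

```bash
python3 go.py 181.3 .375 -.2655 .013
```

```text
t 1.0 p [0.2288 0.635  0.2387] rpy [180.    -0.   160.19] w 0.0882 F [-0.   0.5 -0.8]
rotvec [  0.    -0.   -21.11]
to [ 0.375  -0.2655  0.013 ] shift mm [-125.7 -903.6  225.7]
```

All keys seem to be required, so I'll give every key in each row.

send_rows:
  plan:
    - {"grip": 0,"tx": 0,"ty": 0,"tz": 0,"wx": 0,"wy": 0,"wz": -10.5}
    - {"grip": 0,"tx": 0,"ty": 0,"tz": 0,"wx": 0,"wy": 0,"wz": -10.6}
    - {"grip": 0,"tx": -21.2,"ty": -39,"tz": 8.9,"wx": 0,"wy": 0,"wz": 0}
    - {"grip": 0,"tx": -21.2,"ty": -39,"tz": 8.9,"wx": 0,"wy": 0,"wz": 0}
    - {"grip": 0,"tx": -21.2,"ty": -39,"tz": 8.9,"wx": 0,"wy": 0,"wz": 0}
    - {"grip": 0,"tx": -21.2,"ty": -39,"tz": 8.9,"wx": 0,"wy": 0,"wz": 0}
    - {"grip": 0,"tx": -21.2,"ty": -39,"tz": 8.9,"wx": 0,"wy": 0,"wz": 0}
    - {"grip": 0,"tx": -21.2,"ty": -39,"tz": 8.9,"wx": 0,"wy": 0,"wz": 0}
    - {"grip": 0,"tx": -21.2,"ty": -39,"tz": 8.9,"wx": 0,"wy": 0,"wz": 0}
    - {"grip": 0,"tx": -21.2,"ty": -39,"tz": 8.9,"wx": 0,"wy": 0,"wz": 0}
    - {"grip": 0,"tx": -21.2,"ty": -39,"tz": 8.9,"wx": 0,"wy": 0,"wz": 0}
    - {"grip": 0,"tx": -21.2,"ty": -39,"tz": 8.9,"wx": 0,"wy": 0,"wz": 0}
  squeeze: 30

```text
time_s: 2.5
ee_pos: [0.4502, 0.2487, 0.1498]
tcp_rot: [3.141, 0.001, -3.119]
contact_force: [0.8, -0.1, 0.9]
grip_width: 0.088
```

send_rows:
  plan:
    - {"grip": 0,"tx": 7.2,"ty": -42.8,"tz": 4.2,"wx": 0,"wy": 0,"wz": 0}
    - {"grip": 0,"tx": 7.2,"ty": -42.8,"tz": 4.2,"wx": 0,"wy": 0,"wz": 0}
    - {"grip": 0,"tx": 7.2,"ty": -42.8,"tz": 4.2,"wx": 0,"wy": 0,"wz": 0}
    - {"grip": 0,"tx": 7.2,"ty": -42.8,"tz": 4.2,"wx": 0,"wy": 0,"wz": 0}
    - {"grip": 0,"tx": 7.2,"ty": -42.8,"tz": 4.2,"wx": 0,"wy": 0,"wz": 0}
    - {"grip": 0,"tx": 7.2,"ty": -42.8,"tz": 4.2,"wx": 0,"wy": 0,"wz": 0}
    - {"grip": 0,"tx": 7.2,"ty": -42.8,"tz": 4.2,"wx": 0,"wy": 0,"wz": 0}
    - {"grip": 0,"tx": 7.2,"ty": -42.8,"tz": 4.2,"wx": 0,"wy": 0,"wz": 0}
    - {"grip": 0,"tx": 7.2,"ty": -42.8,"tz": 4.2,"wx": 0,"wy": 0,"wz": 0}
    - {"grip": 0,"tx": 7.2,"ty": -42.8,"tz": 4.2,"wx": 0,"wy": 0,"wz": 0}
    - {"grip": 0,"tx": 7.2,"ty": -42.8,"tz": 4.2,"wx": 0,"wy": 0,"wz": 0}
    - {"grip": 0,"tx": 7.2,"ty": -42.8,"tz": 4.2,"wx": 0,"wy": 0,"wz": 0}
    - {"grip": 0,"tx": 0,"ty": 0,"tz": 0,"wx": 0,"wy": 0,"wz": 0}

```text
time_s: 4.12
ee_pos: [0.3745, -0.268, 0.0995]
tcp_rot: [-3.141, 0.0, -3.123]
contact_force: [-0.5, 0.1, -0.7]
grip_width: 0.0881
```

```bash
python3 go.py 181.3 .375 -.2655 .013
```

```text
t 4.125 p [ 0.3745 -0.268   0.0995] rpy [-1.7995e+02  3.0000e-02 -1.7893e+02] w 0.0881 F [-0.5  0.1 -0.7]
rotvec [-0.05  0.03 -0.23]
to [ 0.375  -0.2655  0.013 ] shift mm [-0.6  2.5 86.5]
```

send_rows:
  plan:
    - {"grip": 0,"tx": -0.5,"ty": 2,"tz": 30,"wx": 0,"wy": 0,"wz": 0}
    - {"grip": 0,"tx": 0,"ty": 0,"tz": 30,"wx": 0,"wy": 0,"wz": 0}
    - {"grip": 0,"tx": 0,"ty": 0,"tz": 20,"wx": 0,"wy": 0,"wz": 0}
    - {"grip": 0,"tx": 0,"ty": 0,"tz": 6,"wx": 0,"wy": 0,"wz": 0}
    - {"grip": 1,"tx": 0,"ty": 0,"tz": 0,"wx": 0,"wy": 0,"wz": 0}
    - {"grip": 1,"tx": 0,"ty": 0,"tz": 0,"wx": 0,"wy": 0,"wz": 0}
    - {"grip": 1,"tx": 0,"ty": 0,"tz": 0,"wx": 0,"wy": 0,"wz": 0}
    - {"grip": 1,"tx": 0,"ty": 0,"tz": 0,"wx": 0,"wy": 0,"wz": 0}
    - {"grip": 1,"tx": 0,"ty": 0,"tz": 0,"wx": 0,"wy": 0,"wz": 0}
    - {"grip": 1,"tx": 0,"ty": 0,"tz": 0,"wx": 0,"wy": 0,"wz": 0}

```text
time_s: 5.38
ee_pos: [0.3751, -0.2636, 0.0134]
tcp_rot: [-3.141, 0.0, -3.119]
contact_force: [1.0, -1.1, 1.1]
grip_width: 0.0305
```

```bash
python3 go.py 181.3 .375 -.2655 .1 .6435 .0024 .1 .6435 .0024 .017
```

```text
t 5.375 p [ 0.3751 -0.2636  0.0134] rpy [-1.7999e+02  1.0000e-02 -1.7872e+02] w 0.0305 F [ 1.  -1.1  1.1]
rotvec [-0.01  0.01 -0.02]
to [ 0.375  -0.2655  0.1   ] shift mm [  0.2  -1.9 -86.6]
to [0.6435 0.0024 0.1   ] shift mm [-274.5  261.7    0. ]
to [0.6435 0.0024 0.017 ] shift mm [ 0. -0. 83.]
```

Not fully shut yet (30.5 mm); I'll wait two more rows, then lift.

send_rows:
  plan:
    - {"grip": 1,"tx": 0,"ty": 0,"tz": 0,"wx": 0,"wy": 0,"wz": 0}
    - {"grip": 1,"tx": 0,"ty": 0,"tz": 0,"wx": 0,"wy": 0,"wz": 0}
    - {"grip": 1,"tx": 0,"ty": 0,"tz": -10,"wx": 0,"wy": 0,"wz": 0}
    - {"grip": 1,"tx": 0,"ty": 0,"tz": -25,"wx": 0,"wy": 0,"wz": 0}
    - {"grip": 1,"tx": 0,"ty": 0,"tz": -35,"wx": 0,"wy": 0,"wz": 0}
    - {"grip": 1,"tx": 0,"ty": 0,"tz": -16,"wx": 0,"wy": 0,"wz": 0}

```text
time_s: 6.12
ee_pos: [0.376, -0.2641, 0.1014]
tcp_rot: [-3.14, 0.002, -3.119]
contact_force: [-0.1, -1.2, -2.8]
grip_width: 0.0265
```

```bash
python3 go.py 181.3 .6435 .0024 .1 .6435 .0024 .017
```

```text
t 6.125 p [ 0.376  -0.2641  0.1014] rpy [-1.7989e+02  1.4000e-01 -1.7871e+02] w 0.0265 F [-0.1 -1.2 -2.8]
rotvec [-0.11  0.14 -0.01]
to [0.6435 0.0024 0.1   ] shift mm [-273.5  260.4    1.4]
to [0.6435 0.0024 0.017 ] shift mm [ 0. -0. 83.]
```

send_rows:
  plan:
    - {"grip": 1,"tx": -17,"ty": 16,"tz": 0,"wx": 0,"wy": 0,"wz": 0}
    - {"grip": 1,"tx": -34,"ty": 32.5,"tz": 0,"wx": 0,"wy": 0,"wz": 0}
    - {"grip": 1,"tx": -34,"ty": 32.5,"tz": 0,"wx": 0,"wy": 0,"wz": 0}
    - {"grip": 1,"tx": -34,"ty": 32.5,"tz": 0,"wx": 0,"wy": 0,"wz": 0}
    - {"grip": 1,"tx": -34,"ty": 32.5,"tz": 0,"wx": 0,"wy": 0,"wz": 0}
    - {"grip": 1,"tx": -34,"ty": 32.5,"tz": 0,"wx": 0,"wy": 0,"wz": 0}
    - {"grip": 1,"tx": -34,"ty": 32.5,"tz": 0,"wx": 0,"wy": 0,"wz": 0}
    - {"grip": 1,"tx": -34,"ty": 32.5,"tz": 0,"wx": 0,"wy": 0,"wz": 0}
    - {"grip": 1,"tx": -18.5,"ty": 17,"tz": 0,"wx": 0,"wy": 0,"wz": 0}
    - {"grip": 1,"tx": 0,"ty": 0,"tz": 0,"wx": 0,"wy": 0,"wz": 0}
    - {"grip": 1,"tx": 0,"ty": 0,"tz": 0,"wx": 0,"wy": 0,"wz": 0}

```text
time_s: 7.5
ee_pos: [0.6414, 0.0027, 0.0984]
tcp_rot: [-3.141, -0.002, -3.119]
contact_force: [-0.5, 0.2, -1.5]
grip_width: 0.0262
```

```bash
python3 go.py 181.3 .6435 .0024 .017; python3 - <<'E'
from h import *
I=manip.snapshot("scene");cv2.imwrite('pics/s1.png',cv2.resize(I[120:320,200:460,::-1],None,fx=3,fy=3))
E
```

```text
t 7.5 p [0.6414 0.0027 0.0984] rpy [-1.7998e+02 -1.3000e-01 -1.7870e+02] w 0.0262 F [-0.5  0.2 -1.5]
rotvec [-0.02 -0.13 -0.  ]
to [0.6435 0.0024 0.017 ] shift mm [-2.  -0.4 81.4]
```

View pics/s1.png

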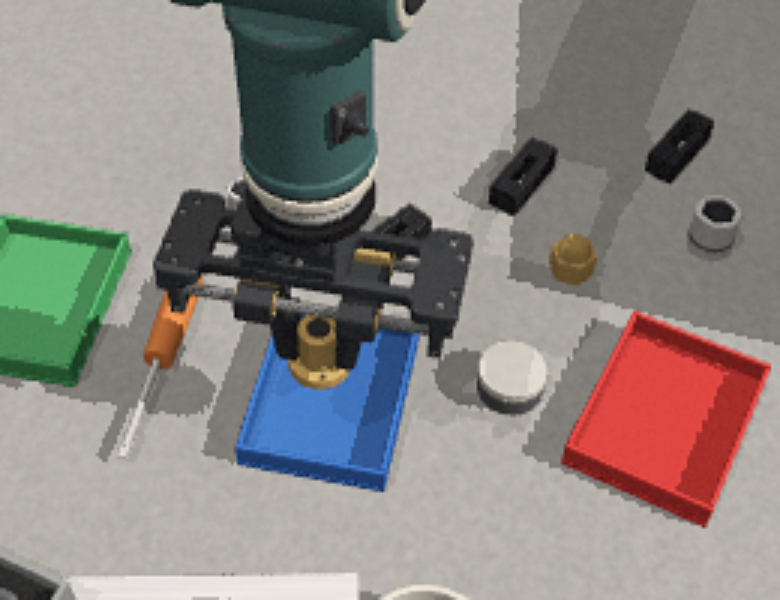

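The gland is held upright between the fingers at (318,350) in the crop, above the blue tray. Lowering it now.

send_rows:
  plan:
    - {"grip": 1,"tx": -2,"ty": 0,"tz": 25,"wx": 0,"wy": 0,"wz": 0}
    - {"grip": 1,"tx": 0,"ty": 0,"tz": 30,"wx": 0,"wy": 0,"wz": 0}
    - {"grip": 1,"tx": 0,"ty": 0,"tz": 15,"wx": 0,"wy": 0,"wz": 0}
    - {"grip": 1,"tx": 0,"ty": 0,"tz": 6,"wx": 0,"wy": 0,"wz": 0}
    - {"grip": 1,"tx": 0,"ty": 0,"tz": 3,"wx": 0,"wy": 0,"wz": 0}
    - {"grip": 1,"tx": 0,"ty": 0,"tz": 0,"wx": 0,"wy": 0,"wz": 0}

```text
time_s: 8.3
ee_pos: [0.6453, 0.003, 0.0211]
tcp_rot: [-3.141, 0.001, -3.119]
contact_force: [-0.9, -0.3, -2.5]
grip_width: 0.026
```

send_rows:
  plan:
    - {"grip": 1,"tx": 0,"ty": 0,"tz": 2,"wx": 0,"wy": 0,"wz": 0}
    - {"grip": 1,"tx": 0,"ty": 0,"tz": 0,"wx": 0,"wy": 0,"wz": 0}

```text
time_s: 8.55
ee_pos: [0.6449, 0.0032, 0.0187]
tcp_rot: [-3.142, 0.001, -3.119]
contact_force: [0.3, 0.8, -2.1]
grip_width: 0.0267
```

send_rows:
  plan:
    - {"grip": 1,"tx": 0,"ty": 0,"tz": 1,"wx": 0,"wy": 0,"wz": 0}
    - {"grip": 1,"tx": 0,"ty": 0,"tz": 0.5,"wx": 0,"wy": 0,"wz": 0}
    - {"grip": 1,"tx": 0,"ty": 0,"tz": 0,"wx": 0,"wy": 0,"wz": 0}

```text
time_s: 8.93
ee_pos: [0.6449, 0.0032, 0.0174]
tcp_rot: [3.142, 0.0, -3.119]
contact_force: [-1.9, 0.1, 4.1]
grip_width: 0.0262
```

Contact at z = 17.4 mm, as expected. Next I release, lift and head for the cap nut.

send_rows:
  plan:
    - {"grip": 0.35,"tx": 0,"ty": 0,"tz": 0,"wx": 0,"wy": 0,"wz": 0}
    - {"grip": 0.35,"tx": 0,"ty": 0,"tz": 0,"wx": 0,"wy": 0,"wz": 0}
    - {"grip": 0.35,"tx": 0,"ty": 0,"tz": 0,"wx": 0,"wy": 0,"wz": 0}
    - {"grip": 0.35,"tx": 0,"ty": 0,"tz": 0,"wx": 0,"wy": 0,"wz": 0}
    - {"grip": 0.35,"tx": 0,"ty": 0,"tz": -15,"wx": 0,"wy": 0,"wz": 0}
    - {"grip": 0.35,"tx": 0,"ty": 0,"tz": -35,"wx": 0,"wy": 0,"wz": 0}
    - {"grip": 0.35,"tx": 0,"ty": 0,"tz": -35,"wx": 0,"wy": 0,"wz": 0}
    - {"grip": 0,"tx": 0,"ty": 0,"tz": 0,"wx": 0,"wy": 0,"wz": -10.5}
    - {"grip": 0,"tx": 0,"ty": 0,"tz": 0,"wx": 0,"wy": 0,"wz": -10.5}
    - {"grip": 0,"tx": 0,"ty": 0,"tz": 0,"wx": 0,"wy": 0,"wz": -0.7}

```text
time_s: 10.18
ee_pos: [0.6451, 0.0031, 0.1031]
tcp_rot: [-3.141, 0.001, -2.742]
contact_force: [-0.2, 0.3, 0.1]
grip_width: 0.0851
```

```bash
python3 go.py 203 .445 .160 .08 .445 .16 .004
```

```text
t 10.175 p [0.6451 0.0031 0.1031] rpy [-1.7996e+02  8.0000e-02 -1.5709e+02] w 0.0851 F [-0.2  0.3  0.1]
rotvec [-0.04  0.08 -0.09]
to [0.445 0.16  0.08 ] shift mm [122.9 222.6  23.1]
to [0.445 0.16  0.004] shift mm [-0. -0. 76.]
```

send_rows:
  plan:
    - {"grip": 0,"tx": 20.5,"ty": 37,"tz": 4,"wx": 0,"wy": 0,"wz": 0}
    - {"grip": 0,"tx": 20.5,"ty": 37,"tz": 4,"wx": 0,"wy": 0,"wz": 0}
    - {"grip": 0,"tx": 20.5,"ty": 37,"tz": 4,"wx": 0,"wy": 0,"wz": 0}
    - {"grip": 0,"tx": 20.5,"ty": 37,"tz": 4,"wx": 0,"wy": 0,"wz": 0}
    - {"grip": 0,"tx": 20.5,"ty": 37,"tz": 4,"wx": 0,"wy": 0,"wz": 0}
    - {"grip": 0,"tx": 20.5,"ty": 37,"tz": 3,"wx": 0,"wy": 0,"wz": 0}
    - {"grip": 0,"tx": 0,"ty": 0,"tz": 0,"wx": 0,"wy": 0,"wz": 0}
    - {"grip": 0,"tx": 0,"ty": 0,"tz": 0,"wx": 0,"wy": 0,"wz": 0}

```text
time_s: 11.18
ee_pos: [0.4457, 0.1596, 0.0795]
tcp_rot: [-3.141, 0.002, -2.741]
contact_force: [-0.3, -0.2, -0.3]
grip_width: 0.0883
```

```bash
python3 go.py 203 .445 .16 .004
```

```text
t 11.175 p [0.4457 0.1596 0.0795] rpy [-1.7997e+02  1.0000e-01 -1.5707e+02] w 0.0883 F [-0.3 -0.2 -0.3]
rotvec [-0.03  0.1  -0.07]
to [0.445 0.16  0.004] shift mm [ 0.5  0.6 75.5]
```

send_rows:
  plan:
    - {"grip": 0,"tx": 0.5,"ty": 0.5,"tz": 30,"wx": 0,"wy": 0,"wz": 0}
    - {"grip": 0,"tx": 0,"ty": 0,"tz": 30,"wx": 0,"wy": 0,"wz": 0}
    - {"grip": 0,"tx": 0,"ty": 0,"tz": 11,"wx": 0,"wy": 0,"wz": 0}
    - {"grip": 0,"tx": 0,"ty": 0,"tz": 3.5,"wx": 0,"wy": 0,"wz": 0}
    - {"grip": 1,"tx": 0,"ty": 0,"tz": 0,"wx": 0,"wy": 0,"wz": 0}
    - {"grip": 1,"tx": 0,"ty": 0,"tz": 0,"wx": 0,"wy": 0,"wz": 0}
    - {"grip": 1,"tx": 0,"ty": 0,"tz": 0,"wx": 0,"wy": 0,"wz": 0}
    - {"grip": 1,"tx": 0,"ty": 0,"tz": 0,"wx": 0,"wy": 0,"wz": 0}
    - {"grip": 1,"tx": 0,"ty": 0,"tz": 0,"wx": 0,"wy": 0,"wz": 0}
    - {"grip": 1,"tx": 0,"ty": 0,"tz": 0,"wx": 0,"wy": 0,"wz": 0}
    - {"grip": 1,"tx": 0,"ty": 0,"tz": 0,"wx": 0,"wy": 0,"wz": 0}
    - {"grip": 1,"tx": 0,"ty": 0,"tz": 0,"wx": 0,"wy": 0,"wz": 0}

```text
time_s: 12.68
ee_pos: [0.4441, 0.1597, 0.0044]
tcp_rot: [3.142, -0.0, -2.74]
contact_force: [-1.1, 0.8, 1.2]
grip_width: 0.032
```

The opening is 32.0 mm, so the flats are seated. Lifting.

send_rows:
  plan:
    - {"grip": 1,"tx": 0,"ty": 0,"tz": -10,"wx": 0,"wy": 0,"wz": 0}
    - {"grip": 1,"tx": 0,"ty": 0,"tz": -25,"wx": 0,"wy": 0,"wz": 0}
    - {"grip": 1,"tx": 0,"ty": 0,"tz": -35,"wx": 0,"wy": 0,"wz": 0}
    - {"grip": 1,"tx": 0,"ty": 0,"tz": -25,"wx": 0,"wy": 0,"wz": 0}
    - {"grip": 1,"tx": 0,"ty": 0,"tz": 0,"wx": 0,"wy": 0,"wz": 10}
    - {"grip": 1,"tx": 0,"ty": 0,"tz": 0,"wx": 0,"wy": 0,"wz": 10}
    - {"grip": 1,"tx": 0,"ty": 0,"tz": 0,"wx": 0,"wy": 0,"wz": 1.7}

```text
time_s: 13.55
ee_pos: [0.444, 0.1597, 0.0997]
tcp_rot: [3.142, 0.0, -3.119]
contact_force: [-0.5, 0.3, -0.6]
grip_width: 0.0317
```

```bash
python3 go.py 181.3 .5815 .001 .1 .5815 .001 .0084;  python3 - <<'E'
from h import *
for n in("scene","top"):
    I=manip.snapshot(n);cv2.imwrite(f'pics/{n}2.png',I[:,:,::-1])
E
```

```text
t 13.55 p [0.444  0.1597 0.0997] rpy [ 1.800e+02  2.000e-02 -1.787e+02] w 0.0317 F [-0.5  0.3 -0.6]
rotvec [0.   0.02 0.  ]
to [0.5815 0.001  0.1   ] shift mm [-133.8 -161.8   -0.3]
to [0.5815 0.001  0.0084] shift mm [ 0.  -0.  91.6]
```

View pics/scene2.png

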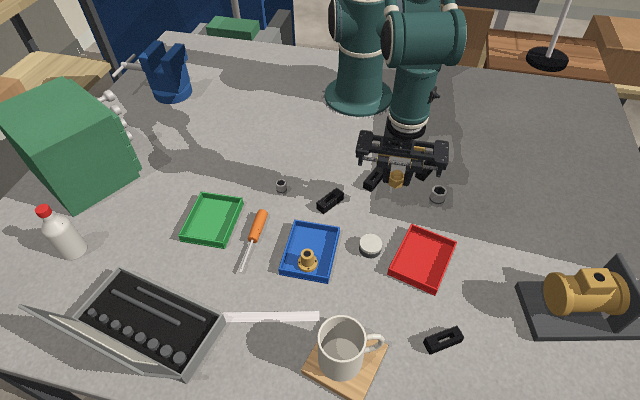

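The gland stands upright in the blue tray at (308,260), and the cap nut is held at (397,180). On to the placing.

send_rows:
  plan:
    - {"grip": 1,"tx": -14,"ty": -17,"tz": 0,"wx": 0,"wy": 0,"wz": 0}
    - {"grip": 1,"tx": -26.5,"ty": -32,"tz": 0,"wx": 0,"wy": 0,"wz": 0}
    - {"grip": 1,"tx": -26.5,"ty": -32,"tz": 0,"wx": 0,"wy": 0,"wz": 0}
    - {"grip": 1,"tx": -26.5,"ty": -32,"tz": 0,"wx": 0,"wy": 0,"wz": 0}
    - {"grip": 1,"tx": -26.5,"ty": -32,"tz": 0,"wx": 0,"wy": 0,"wz": 0}
    - {"grip": 1,"tx": -14,"ty": -17,"tz": 0,"wx": 0,"wy": 0,"wz": 0}
    - {"grip": 1,"tx": 0,"ty": 0,"tz": 0,"wx": 0,"wy": 0,"wz": 0}
    - {"grip": 1,"tx": 0,"ty": 0,"tz": 30,"wx": 0,"wy": 0,"wz": 0}
    - {"grip": 1,"tx": 0,"ty": 0,"tz": 30,"wx": 0,"wy": 0,"wz": 0}
    - {"grip": 1,"tx": 0,"ty": 0,"tz": 20,"wx": 0,"wy": 0,"wz": 0}
    - {"grip": 1,"tx": 0,"ty": 0,"tz": 6,"wx": 0,"wy": 0,"wz": 0}
    - {"grip": 1,"tx": 0,"ty": 0,"tz": 2,"wx": 0,"wy": 0,"wz": 0}
    - {"grip": 1,"tx": 0,"ty": 0,"tz": 0,"wx": 0,"wy": 0,"wz": 0}

```text
time_s: 15.28
ee_pos: [0.5826, 0.0009, 0.0123]
tcp_rot: [-3.142, 0.002, -3.119]
contact_force: [-0.9, 0.3, -1.1]
grip_width: 0.0318
```

send_rows:
  plan:
    - {"grip": 1,"tx": 0,"ty": 0,"tz": 2,"wx": 0,"wy": 0,"wz": 0}
    - {"grip": 1,"tx": 0,"ty": 0,"tz": 1,"wx": 0,"wy": 0,"wz": 0}
    - {"grip": 1,"tx": 0,"ty": 0,"tz": 0.5,"wx": 0,"wy": 0,"wz": 0}
    - {"grip": 1,"tx": 0,"ty": 0,"tz": 0,"wx": 0,"wy": 0,"wz": 0}

```text
time_s: 15.78
ee_pos: [0.582, 0.0007, 0.0084]
tcp_rot: [-3.141, 0.0, -3.119]
contact_force: [-1.3, 0.0, 3.2]
grip_width: 0.032
```

send_rows:
  plan:
    - {"grip": 0.35,"tx": 0,"ty": 0,"tz": 0,"wx": 0,"wy": 0,"wz": 0}
    - {"grip": 0.35,"tx": 0,"ty": 0,"tz": 0,"wx": 0,"wy": 0,"wz": 0}
    - {"grip": 0.35,"tx": 0,"ty": 0,"tz": 0,"wx": 0,"wy": 0,"wz": 0}
    - {"grip": 0.35,"tx": 0,"ty": 0,"tz": 0,"wx": 0,"wy": 0,"wz": 0}
    - {"grip": 0.35,"tx": 0,"ty": 0,"tz": -15,"wx": 0,"wy": 0,"wz": 0}
    - {"grip": 0.35,"tx": 0,"ty": 0,"tz": -40,"wx": 0,"wy": 0,"wz": 0}
    - {"grip": 0.35,"tx": 0,"ty": 0,"tz": -40,"wx": 0,"wy": 0,"wz": 0}
    - {"grip": 0,"tx": 0,"ty": 0,"tz": 0,"wx": 0,"wy": 0,"wz": 8.2}
    - {"grip": 0,"tx": 0,"ty": 0,"tz": 0,"wx": 0,"wy": 0,"wz": 8.1}

```text
time_s: 16.9
ee_pos: [0.5828, 0.0007, 0.1052]
tcp_rot: [3.141, 0.003, 2.875]
contact_force: [0.6, 0.5, 0.2]
grip_width: 0.0752
```

```bash
python3 go.py 165 .3947 .2665 .08 .3947 .2665 .006
```

```text
t 16.9 p [0.5828 0.0007 0.1052] rpy [179.96   0.18 164.72] w 0.0752 F [0.6 0.5 0.2]
rotvec [ 0.04  0.18 -0.28]
to [0.3947 0.2665 0.08  ] shift mm [250.4 208.   25.2]
to [0.3947 0.2665 0.006 ] shift mm [-0. -0. 74.]
```

send_rows:
  plan:
    - {"grip": 0,"tx": 31.3,"ty": 26,"tz": 3,"wx": 0,"wy": 0,"wz": 0}
    - {"grip": 0,"tx": 31.3,"ty": 26,"tz": 3,"wx": 0,"wy": 0,"wz": 0}
    - {"grip": 0,"tx": 31.3,"ty": 26,"tz": 3,"wx": 0,"wy": 0,"wz": 0}
    - {"grip": 0,"tx": 31.3,"ty": 26,"tz": 3,"wx": 0,"wy": 0,"wz": 0}
    - {"grip": 0,"tx": 31.3,"ty": 26,"tz": 3,"wx": 0,"wy": 0,"wz": 0}
    - {"grip": 0,"tx": 31.3,"ty": 26,"tz": 3,"wx": 0,"wy": 0,"wz": 0}
    - {"grip": 0,"tx": 31.3,"ty": 26,"tz": 3,"wx": 0,"wy": 0,"wz": 0}
    - {"grip": 0,"tx": 31.3,"ty": 26,"tz": 3,"wx": 0,"wy": 0,"wz": 0}
    - {"grip": 0,"tx": 0,"ty": 0,"tz": 0,"wx": 0,"wy": 0,"wz": 0}
    - {"grip": 0,"tx": 0,"ty": 0,"tz": 0,"wx": 0,"wy": 0,"wz": 0}

```text
time_s: 18.15
ee_pos: [0.3943, 0.2665, 0.0796]
tcp_rot: [3.141, 0.001, 2.88]
contact_force: [0.2, -0.4, -0.0]
grip_width: 0.0877
```

```bash
python3 go.py 165 .3947 .2665 .006
```

```text
t 18.15 p [0.3943 0.2665 0.0796] rpy [1.7997e+02 7.0000e-02 1.6504e+02] w 0.0877 F [ 0.2 -0.4 -0. ]
rotvec [0.03 0.07 0.04]
to [0.3947 0.2665 0.006 ] shift mm [-0.4  0.1 73.6]
```

send_rows:
  plan:
    - {"grip": 0,"tx": -0.4,"ty": 0,"tz": 30,"wx": 0,"wy": 0,"wz": 0}
    - {"grip": 0,"tx": 0,"ty": 0,"tz": 30,"wx": 0,"wy": 0,"wz": 0}
    - {"grip": 0,"tx": 0,"ty": 0,"tz": 10,"wx": 0,"wy": 0,"wz": 0}
    - {"grip": 0,"tx": 0,"ty": 0,"tz": 3.5,"wx": 0,"wy": 0,"wz": 0}
    - {"grip": 1,"tx": 0,"ty": 0,"tz": 0,"wx": 0,"wy": 0,"wz": 0}
    - {"grip": 1,"tx": 0,"ty": 0,"tz": 0,"wx": 0,"wy": 0,"wz": 0}
    - {"grip": 1,"tx": 0,"ty": 0,"tz": 0,"wx": 0,"wy": 0,"wz": 0}
    - {"grip": 1,"tx": 0,"ty": 0,"tz": 0,"wx": 0,"wy": 0,"wz": 0}
    - {"grip": 1,"tx": 0,"ty": 0,"tz": 0,"wx": 0,"wy": 0,"wz": 0}
    - {"grip": 1,"tx": 0,"ty": 0,"tz": 0,"wx": 0,"wy": 0,"wz": 0}
    - {"grip": 1,"tx": 0,"ty": 0,"tz": 0,"wx": 0,"wy": 0,"wz": 0}

```text
time_s: 19.52
ee_pos: [0.3941, 0.2665, 0.0054]
tcp_rot: [-3.142, -0.0, 2.88]
contact_force: [-0.8, -0.5, 1.5]
grip_width: 0.0355
```

send_rows:
  plan:
    - {"grip": 1,"tx": 0,"ty": 0,"tz": 0,"wx": 0,"wy": 0,"wz": 0}
    - {"grip": 1,"tx": 0,"ty": 0,"tz": -10,"wx": 0,"wy": 0,"wz": 0}
    - {"grip": 1,"tx": 0,"ty": 0,"tz": -25,"wx": 0,"wy": 0,"wz": 0}
    - {"grip": 1,"tx": 0,"ty": 0,"tz": -35,"wx": 0,"wy": 0,"wz": 0}
    - {"grip": 1,"tx": 0,"ty": 0,"tz": -24,"wx": 0,"wy": 0,"wz": 0}
    - {"grip": 1,"tx": 0,"ty": 0,"tz": 0,"wx": 0,"wy": 0,"wz": 0}

```text
time_s: 20.27
ee_pos: [0.3958, 0.2675, 0.1017]
tcp_rot: [3.138, 0.004, 2.88]
contact_force: [0.0, -0.9, -1.6]
grip_width: 0.0353
```

```bash
python3 go.py 165 .547 .254 .1 .547 .254 .01;  python3 - <<'E'
from h import *
for n in("scene","top"):
    I=manip.snapshot(n);cv2.imwrite(f'pics/{n}3.png',I[:,:,::-1])
E
```

```text
t 20.275 p [0.3958 0.2675 0.1017] rpy [179.78   0.21 164.99] w 0.0353 F [ 0.  -0.9 -1.6]
rotvec [ 0.22  0.21 -0.01]
to [0.547 0.254 0.1  ] shift mm [-149.5   26.1    1.7]
to [0.547 0.254 0.01 ] shift mm [-0. -0. 90.]
```

View pics/scene3.png

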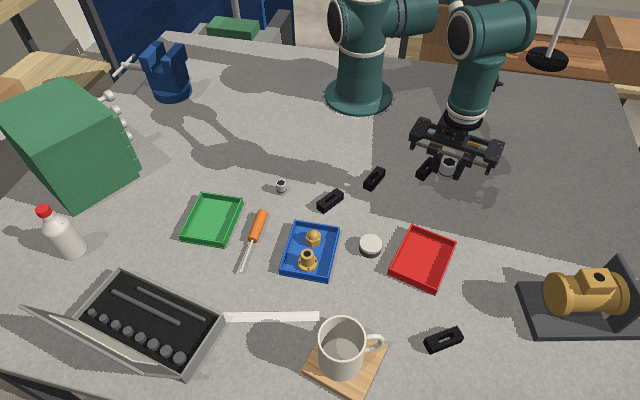

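Both brass parts stand in the blue tray, at (313,238) and (308,260). The big socket is held at (449,167).

send_rows:
  plan:
    - {"grip": 1,"tx": -15,"ty": 3,"tz": 0,"wx": 0,"wy": 0,"wz": 0}
    - {"grip": 1,"tx": -30,"ty": 5,"tz": 0,"wx": 0,"wy": 0,"wz": 0}
    - {"grip": 1,"tx": -30,"ty": 5,"tz": 0,"wx": 0,"wy": 0,"wz": 0}
    - {"grip": 1,"tx": -30,"ty": 5,"tz": 0,"wx": 0,"wy": 0,"wz": 0}
    - {"grip": 1,"tx": -30,"ty": 5,"tz": 0,"wx": 0,"wy": 0,"wz": 0}
    - {"grip": 1,"tx": -14.5,"ty": 3,"tz": 0,"wx": 0,"wy": 0,"wz": 0}
    - {"grip": 1,"tx": 0,"ty": 0,"tz": 0,"wx": 0,"wy": 0,"wz": 0}
    - {"grip": 1,"tx": 0,"ty": 0,"tz": 30,"wx": 0,"wy": 0,"wz": 0}
    - {"grip": 1,"tx": 0,"ty": 0,"tz": 30,"wx": 0,"wy": 0,"wz": 0}
    - {"grip": 1,"tx": 0,"ty": 0,"tz": 20,"wx": 0,"wy": 0,"wz": 0}
    - {"grip": 1,"tx": 0,"ty": 0,"tz": 6,"wx": 0,"wy": 0,"wz": 0}
    - {"grip": 1,"tx": 0,"ty": 0,"tz": 2,"wx": 0,"wy": 0,"wz": 0}
    - {"grip": 1,"tx": 0,"ty": 0,"tz": 0,"wx": 0,"wy": 0,"wz": 0}

```text
time_s: 22.0
ee_pos: [0.546, 0.2532, 0.0123]
tcp_rot: [3.14, 0.001, 2.88]
contact_force: [0.4, 0.3, -1.3]
grip_width: 0.0355
```

send_rows:
  plan:
    - {"grip": 1,"tx": 0,"ty": 0,"tz": 1.5,"wx": 0,"wy": 0,"wz": 0}
    - {"grip": 1,"tx": 0,"ty": 0,"tz": 1,"wx": 0,"wy": 0,"wz": 0}
    - {"grip": 1,"tx": 0,"ty": 0,"tz": 0.5,"wx": 0,"wy": 0,"wz": 0}
    - {"grip": 1,"tx": 0,"ty": 0,"tz": 0,"wx": 0,"wy": 0,"wz": 0}

```text
time_s: 22.5
ee_pos: [0.5458, 0.253, 0.0094]
tcp_rot: [3.141, 0.001, 2.88]
contact_force: [-2.5, -1.0, 5.2]
grip_width: 0.0355
```

send_rows:
  plan:
    - {"grip": 0.33,"tx": 0,"ty": 0,"tz": 0,"wx": 0,"wy": 0,"wz": 0}
    - {"grip": 0.33,"tx": 0,"ty": 0,"tz": 0,"wx": 0,"wy": 0,"wz": 0}
    - {"grip": 0.33,"tx": 0,"ty": 0,"tz": 0,"wx": 0,"wy": 0,"wz": 0}
    - {"grip": 0.33,"tx": 0,"ty": 0,"tz": 0,"wx": 0,"wy": 0,"wz": 0}
    - {"grip": 0.33,"tx": 0,"ty": 0,"tz": -15,"wx": 0,"wy": 0,"wz": 0}
    - {"grip": 0.33,"tx": 0,"ty": 0,"tz": -40,"wx": 0,"wy": 0,"wz": 0}
    - {"grip": 0.33,"tx": 0,"ty": 0,"tz": -40,"wx": 0,"wy": 0,"wz": 0}

```text
time_s: 23.38
ee_pos: [0.5452, 0.2528, 0.105]
tcp_rot: [-3.142, -0.0, 2.88]
contact_force: [0.8, 0.1, 0.1]
grip_width: 0.059
```

```bash
python3 go.py 165 .4512 -.115 .08 .4512 -.115 .006
```

```text
t 23.375 p [0.5452 0.2528 0.105 ] rpy [-1.8000e+02 -1.0000e-02  1.6499e+02] w 0.059 F [0.8 0.1 0.1]
rotvec [-0.   -0.01 -0.01]
to [ 0.4512 -0.115   0.08  ] shift mm [  -4.4 -379.5   25. ]
to [ 0.4512 -0.115   0.006 ] shift mm [-0. -0. 74.]
```

send_rows:
  plan:
    - {"grip": 0,"tx": -0.5,"ty": -38,"tz": 2.5,"wx": 0,"wy": 0,"wz": 0}
    - {"grip": 0,"tx": -0.5,"ty": -38,"tz": 2.5,"wx": 0,"wy": 0,"wz": 0}
    - {"grip": 0,"tx": -0.5,"ty": -38,"tz": 2.5,"wx": 0,"wy": 0,"wz": 0}
    - {"grip": 0,"tx": -0.5,"ty": -38,"tz": 2.5,"wx": 0,"wy": 0,"wz": 0}
    - {"grip": 0,"tx": -0.5,"ty": -38,"tz": 2.5,"wx": 0,"wy": 0,"wz": 0}
    - {"grip": 0,"tx": -0.5,"ty": -38,"tz": 2.5,"wx": 0,"wy": 0,"wz": 0}
    - {"grip": 0,"tx": -0.5,"ty": -38,"tz": 2.5,"wx": 0,"wy": 0,"wz": 0}
    - {"grip": 0,"tx": -0.5,"ty": -38,"tz": 2.5,"wx": 0,"wy": 0,"wz": 0}
    - {"grip": 0,"tx": -0.5,"ty": -38,"tz": 2.5,"wx": 0,"wy": 0,"wz": 0}
    - {"grip": 0,"tx": 0,"ty": -37.5,"tz": 2.5,"wx": 0,"wy": 0,"wz": 0}
    - {"grip": 0,"tx": 0,"ty": 0,"tz": 0,"wx": 0,"wy": 0,"wz": 0}
    - {"grip": 0,"tx": 0,"ty": 0,"tz": 0,"wx": 0,"wy": 0,"wz": 0}

```text
time_s: 24.88
ee_pos: [0.4517, -0.1147, 0.079]
tcp_rot: [3.141, 0.001, 2.879]
contact_force: [0.6, -0.1, -0.7]
grip_width: 0.0881
```

```bash
python3 go.py 165 .4512 -.115 .006
```

```text
t 24.875 p [ 0.4517 -0.1147  0.079 ] rpy [1.7998e+02 6.0000e-02 1.6494e+02] w 0.0881 F [ 0.6 -0.1 -0.7]
rotvec [ 0.02  0.06 -0.06]
to [ 0.4512 -0.115   0.006 ] shift mm [ 0.4 -0.4 73. ]
```

send_rows:
  plan:
    - {"grip": 0,"tx": 0.4,"ty": -0.4,"tz": 30,"wx": 0,"wy": 0,"wz": 0}
    - {"grip": 0,"tx": 0,"ty": 0,"tz": 30,"wx": 0,"wy": 0,"wz": 0}
    - {"grip": 0,"tx": 0,"ty": 0,"tz": 10,"wx": 0,"wy": 0,"wz": 0}
    - {"grip": 0,"tx": 0,"ty": 0,"tz": 4,"wx": 0,"wy": 0,"wz": 0}
    - {"grip": 1,"tx": 0,"ty": 0,"tz": 0,"wx": 0,"wy": 0,"wz": 0}
    - {"grip": 1,"tx": 0,"ty": 0,"tz": 0,"wx": 0,"wy": 0,"wz": 0}
    - {"grip": 1,"tx": 0,"ty": 0,"tz": 0,"wx": 0,"wy": 0,"wz": 0}
    - {"grip": 1,"tx": 0,"ty": 0,"tz": 0,"wx": 0,"wy": 0,"wz": 0}
    - {"grip": 1,"tx": 0,"ty": 0,"tz": 0,"wx": 0,"wy": 0,"wz": 0}
    - {"grip": 1,"tx": 0,"ty": 0,"tz": 0,"wx": 0,"wy": 0,"wz": 0}
    - {"grip": 1,"tx": 0,"ty": 0,"tz": 0,"wx": 0,"wy": 0,"wz": 0}
    - {"grip": 1,"tx": 0,"ty": 0,"tz": 0,"wx": 0,"wy": 0,"wz": 0}
    - {"grip": 1,"tx": 0,"ty": 0,"tz": 0,"wx": 0,"wy": 0,"wz": 0}

```text
time_s: 26.5
ee_pos: [0.4508, -0.1152, 0.0043]
tcp_rot: [-3.142, -0.0, 2.88]
contact_force: [-0.4, -0.6, 1.8]
grip_width: 0.0253
```

send_rows:
  plan:
    - {"grip": 1,"tx": 0,"ty": 0,"tz": -10,"wx": 0,"wy": 0,"wz": 0}
    - {"grip": 1,"tx": 0,"ty": 0,"tz": -25,"wx": 0,"wy": 0,"wz": 0}
    - {"grip": 1,"tx": 0,"ty": 0,"tz": -35,"wx": 0,"wy": 0,"wz": 0}
    - {"grip": 1,"tx": 0,"ty": 0,"tz": -34,"wx": 0,"wy": 0,"wz": 0}
    - {"grip": 1,"tx": 0,"ty": 0,"tz": 0,"wx": 0,"wy": 0,"wz": 0}

```text
time_s: 27.12
ee_pos: [0.4535, -0.116, 0.1117]
tcp_rot: [-3.141, 0.007, 2.88]
contact_force: [0.6, -0.2, -1.0]
grip_width: 0.025
```

```bash
python3 go.py 165 .605 .238 .11 .605 .238 .01;  python3 - <<'E'
from h import *
for n in("scene","top"):
    I=manip.snapshot(n);cv2.imwrite(f'pics/{n}4.png',I[:,:,::-1])
E
```

```text
t 27.125 p [ 0.4535 -0.116   0.1117] rpy [-179.98    0.42  164.99] w 0.025 F [ 0.6 -0.2 -1. ]
rotvec [-0.02  0.42 -0.01]
to [0.605 0.238 0.11 ] shift mm [-54.7 381.1   1.7]
to [0.605 0.238 0.01 ] shift mm [ -0.  -0. 100.]
```

View pics/scene4.png

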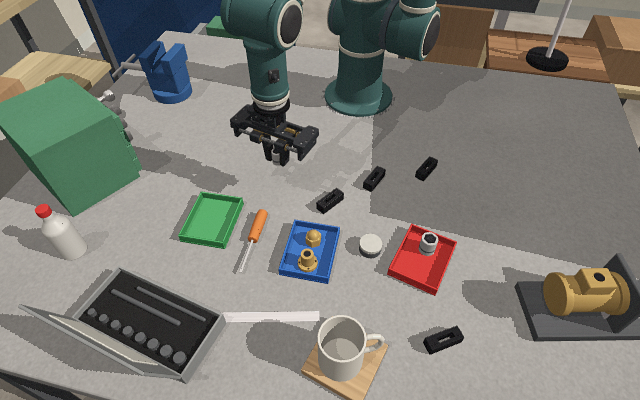

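The big socket stands in the red tray at (429,241), and the small one is held at (278,153).

send_rows:
  plan:
    - {"grip": 1,"tx": -3,"ty": 19,"tz": 0,"wx": 0,"wy": 0,"wz": 0}
    - {"grip": 1,"tx": -5.5,"ty": 38,"tz": 0,"wx": 0,"wy": 0,"wz": 0}
    - {"grip": 1,"tx": -5.5,"ty": 38,"tz": 0,"wx": 0,"wy": 0,"wz": 0}
    - {"grip": 1,"tx": -5.5,"ty": 38,"tz": 0,"wx": 0,"wy": 0,"wz": 0}
    - {"grip": 1,"tx": -5.5,"ty": 38,"tz": 0,"wx": 0,"wy": 0,"wz": 0}
    - {"grip": 1,"tx": -5.5,"ty": 38,"tz": 0,"wx": 0,"wy": 0,"wz": 0}
    - {"grip": 1,"tx": -5.5,"ty": 38,"tz": 0,"wx": 0,"wy": 0,"wz": 0}
    - {"grip": 1,"tx": -5.5,"ty": 38,"tz": 0,"wx": 0,"wy": 0,"wz": 0}
    - {"grip": 1,"tx": -5.5,"ty": 38,"tz": 0,"wx": 0,"wy": 0,"wz": 0}
    - {"grip": 1,"tx": -5.5,"ty": 38,"tz": 0,"wx": 0,"wy": 0,"wz": 0}
    - {"grip": 1,"tx": -3,"ty": 19,"tz": 0,"wx": 0,"wy": 0,"wz": 0}
    - {"grip": 1,"tx": 0,"ty": 0,"tz": 0,"wx": 0,"wy": 0,"wz": 0}
    - {"grip": 1,"tx": 0,"ty": 0,"tz": 0,"wx": 0,"wy": 0,"wz": 0}

```text
time_s: 28.85
ee_pos: [0.6019, 0.2362, 0.1074]
tcp_rot: [-3.14, -0.002, 2.879]
contact_force: [0.9, -0.2, -0.8]
grip_width: 0.0251
```

```bash
python3 go.py 165 .605 .238 .01
```

```text
t 28.85 p [0.6019 0.2362 0.1074] rpy [-1.7990e+02 -9.0000e-02  1.6497e+02] w 0.0251 F [ 0.9 -0.2 -0.8]
rotvec [-0.1  -0.09 -0.03]
to [0.605 0.238 0.01 ] shift mm [-2.5  2.5 97.4]
```

send_rows:
  plan:
    - {"grip": 1,"tx": -2.5,"ty": 2,"tz": 30,"wx": 0,"wy": 0,"wz": 0}
    - {"grip": 1,"tx": 0,"ty": 0,"tz": 30,"wx": 0,"wy": 0,"wz": 0}
    - {"grip": 1,"tx": 0,"ty": 0,"tz": 25,"wx": 0,"wy": 0,"wz": 0}
    - {"grip": 1,"tx": 0,"ty": 0,"tz": 10,"wx": 0,"wy": 0,"wz": 0}
    - {"grip": 1,"tx": 0,"ty": 0,"tz": 0,"wx": 0,"wy": 0,"wz": 0}
    - {"grip": 1,"tx": 0,"ty": 0,"tz": 0,"wx": 0,"wy": 0,"wz": 0}

```text
time_s: 29.6
ee_pos: [0.6068, 0.2388, 0.0147]
tcp_rot: [3.14, 0.002, 2.879]
contact_force: [0.2, -0.1, 0.5]
grip_width: 0.0252
```

send_rows:
  plan:
    - {"grip": 1,"tx": 0,"ty": 0,"tz": 3.5,"wx": 0,"wy": 0,"wz": 0}
    - {"grip": 1,"tx": 0,"ty": 0,"tz": 1,"wx": 0,"wy": 0,"wz": 0}
    - {"grip": 1,"tx": 0,"ty": 0,"tz": 0.5,"wx": 0,"wy": 0,"wz": 0}
    - {"grip": 1,"tx": 0,"ty": 0,"tz": 0,"wx": 0,"wy": 0,"wz": 0}

```text
time_s: 30.1
ee_pos: [0.6058, 0.2388, 0.0083]
tcp_rot: [3.142, 0.0, 2.88]
contact_force: [0.3, 0.0, -1.0]
grip_width: 0.0252
```

send_rows:
  plan:
    - {"grip": 1,"tx": 0,"ty": 0,"tz": 0.5,"wx": 0,"wy": 0,"wz": 0}
    - {"grip": 1,"tx": 0,"ty": 0,"tz": 0,"wx": 0,"wy": 0,"wz": 0}

```text
time_s: 30.35
ee_pos: [0.6058, 0.2389, 0.0083]
tcp_rot: [3.142, -0.0, 2.88]
contact_force: [-2.9, -0.8, 3.9]
grip_width: 0.025
```

Contact. Next: release, lift, turn for the clamp.

send_rows:
  plan:
    - {"grip": 0.4,"tx": 0,"ty": 0,"tz": 0,"wx": 0,"wy": 0,"wz": 0}
    - {"grip": 0.4,"tx": 0,"ty": 0,"tz": 0,"wx": 0,"wy": 0,"wz": 0}
    - {"grip": 0.4,"tx": 0,"ty": 0,"tz": 0,"wx": 0,"wy": 0,"wz": 0}
    - {"grip": 0.4,"tx": 0,"ty": 0,"tz": 0,"wx": 0,"wy": 0,"wz": 0}
    - {"grip": 0.4,"tx": 0,"ty": 0,"tz": -15,"wx": 0,"wy": 0,"wz": 0}
    - {"grip": 0.4,"tx": 0,"ty": 0,"tz": -40,"wx": 0,"wy": 0,"wz": 0}
    - {"grip": 0.4,"tx": 0,"ty": 0,"tz": -40,"wx": 0,"wy": 0,"wz": 0}
    - {"grip": 0,"tx": 0,"ty": 0,"tz": 0,"wx": 0,"wy": 0,"wz": 9}
    - {"grip": 0,"tx": 0,"ty": 0,"tz": 0,"wx": 0,"wy": 0,"wz": 9}

```text
time_s: 31.48
ee_pos: [0.6068, 0.2392, 0.1055]
tcp_rot: [3.139, 0.002, 2.56]
contact_force: [-0.7, 0.3, -0.9]
grip_width: 0.0708
```

```bash
python3 go.py 147 .4617 .0123 .08 .4617 .0123 .004;  python3 - <<'E'
from h import *
for n in("scene","top"):
    I=manip.snapshot(n);cv2.imwrite(f'pics/{n}5.png',I[:,:,::-1])
E
```

```text
t 31.475 p [0.6068 0.2392 0.1055] rpy [1.7984e+02 1.2000e-01 1.4669e+02] w 0.0708 F [-0.7  0.3 -0.9]
rotvec [ 0.16  0.12 -0.31]
to [0.4617 0.0123 0.08  ] shift mm [  -1.8 -269.3   25.5]
to [0.4617 0.0123 0.004 ] shift mm [ 0. -0. 76.]
```

View pics/scene5.png

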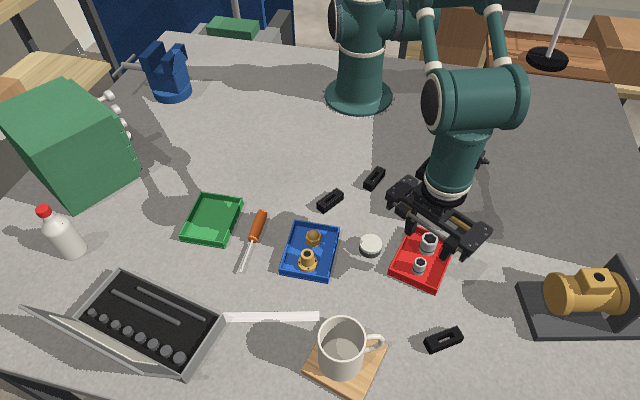

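Both sockets stand in the red tray, at (429,241) and (420,265). The clamp is still at (330,200).

send_rows:
  plan:
    - {"grip": 0,"tx": -0.3,"ty": -38.5,"tz": 3,"wx": 0,"wy": 0,"wz": 0}
    - {"grip": 0,"tx": -0.3,"ty": -38.5,"tz": 3,"wx": 0,"wy": 0,"wz": 0}
    - {"grip": 0,"tx": -0.3,"ty": -38.5,"tz": 3,"wx": 0,"wy": 0,"wz": 0}
    - {"grip": 0,"tx": -0.3,"ty": -38.5,"tz": 3,"wx": 0,"wy": 0,"wz": 0}
    - {"grip": 0,"tx": -0.3,"ty": -38.5,"tz": 3,"wx": 0,"wy": 0,"wz": 0}
    - {"grip": 0,"tx": -0.3,"ty": -38.5,"tz": 3,"wx": 0,"wy": 0,"wz": 0}
    - {"grip": 0,"tx": 0,"ty": -38.5,"tz": 3,"wx": 0,"wy": 0,"wz": 0}
    - {"grip": 0,"tx": 0,"ty": 0,"tz": 0,"wx": 0,"wy": 0,"wz": 0}
    - {"grip": 0,"tx": 0,"ty": 0,"tz": 0,"wx": 0,"wy": 0,"wz": 0}

```text
time_s: 32.7
ee_pos: [0.4613, 0.012, 0.0825]
tcp_rot: [3.14, 0.001, 2.566]
contact_force: [0.5, 0.6, -0.4]
grip_width: 0.0882
```

```bash
python3 go.py 147 .4617 .0123 .004
```

```text
t 32.7 p [0.4613 0.012  0.0825] rpy [1.7993e+02 7.0000e-02 1.4704e+02] w 0.0882 F [ 0.5  0.6 -0.4]
rotvec [0.07 0.07 0.04]
to [0.4617 0.0123 0.004 ] shift mm [-0.1  0.5 78.5]
```

send_rows:
  plan:
    - {"grip": 0,"tx": 0,"ty": 0.4,"tz": 30,"wx": 0,"wy": 0,"wz": 0}
    - {"grip": 0,"tx": 0,"ty": 0,"tz": 30,"wx": 0,"wy": 0,"wz": 0}
    - {"grip": 0,"tx": 0,"ty": 0,"tz": 14,"wx": 0,"wy": 0,"wz": 0}
    - {"grip": 0,"tx": 0,"ty": 0,"tz": 4,"wx": 0,"wy": 0,"wz": 0}
    - {"grip": 1,"tx": 0,"ty": 0,"tz": 0,"wx": 0,"wy": 0,"wz": 0}
    - {"grip": 1,"tx": 0,"ty": 0,"tz": 0,"wx": 0,"wy": 0,"wz": 0}
    - {"grip": 1,"tx": 0,"ty": 0,"tz": 0,"wx": 0,"wy": 0,"wz": 0}
    - {"grip": 1,"tx": 0,"ty": 0,"tz": 0,"wx": 0,"wy": 0,"wz": 0}
    - {"grip": 1,"tx": 0,"ty": 0,"tz": 0,"wx": 0,"wy": 0,"wz": 0}
    - {"grip": 1,"tx": 0,"ty": 0,"tz": 0,"wx": 0,"wy": 0,"wz": 0}
    - {"grip": 1,"tx": 0,"ty": 0,"tz": 0,"wx": 0,"wy": 0,"wz": 0}
    - {"grip": 1,"tx": 0,"ty": 0,"tz": 0,"wx": 0,"wy": 0,"wz": 0}
    - {"grip": 1,"tx": 0,"ty": 0,"tz": 0,"wx": 0,"wy": 0,"wz": 0}

```text
time_s: 34.33
ee_pos: [0.4607, 0.0121, 0.0038]
tcp_rot: [-3.142, -0.0, 2.565]
contact_force: [-0.3, 0.1, 0.5]
grip_width: 0.0257
```

send_rows:
  plan:
    - {"grip": 1,"tx": 0,"ty": 0,"tz": -10,"wx": 0,"wy": 0,"wz": 0}
    - {"grip": 1,"tx": 0,"ty": 0,"tz": -25,"wx": 0,"wy": 0,"wz": 0}
    - {"grip": 1,"tx": 0,"ty": 0,"tz": -35,"wx": 0,"wy": 0,"wz": 0}
    - {"grip": 1,"tx": 0,"ty": 0,"tz": -25,"wx": 0,"wy": 0,"wz": 0}
    - {"grip": 1,"tx": 0,"ty": 0,"tz": 0,"wx": 0,"wy": 0,"wz": 0}
    - {"grip": 1,"tx": 0,"ty": 0,"tz": 0,"wx": 0,"wy": 0,"wz": 0}

```text
time_s: 35.08
ee_pos: [0.4599, 0.0122, 0.0981]
tcp_rot: [-3.141, -0.001, 2.565]
contact_force: [0.1, -0.1, -2.1]
grip_width: 0.0258
```

```bash
python3 go.py 147 .581 -.2465 .1 .581 -.2465 .008;  python3 - <<'E'
from h import *
for n in("scene","top"):
    I=manip.snapshot(n);cv2.imwrite(f'pics/{n}6.png',I[:,:,::-1])
E
```

```text
t 35.075 p [0.4599 0.0122 0.0981] rpy [-1.7997e+02 -5.0000e-02  1.4699e+02] w 0.0258 F [ 0.1 -0.1 -2.1]
rotvec [-0.03 -0.05 -0.01]
to [ 0.581  -0.2465  0.1   ] shift mm [-242.4 -151.    -1.9]
to [ 0.581  -0.2465  0.008 ] shift mm [ 0. -0. 92.]
```

View pics/scene6.png

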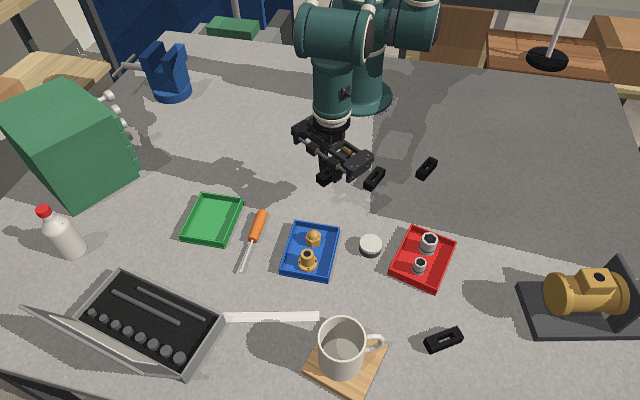

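The clamp is held and level, and the brass parts and sockets are undisturbed. Moving it to green.

send_rows:
  plan:
    - {"grip": 1,"tx": -15,"ty": -9.5,"tz": 0,"wx": 0,"wy": 0,"wz": 0}
    - {"grip": 1,"tx": -30.4,"ty": -18.9,"tz": 0,"wx": 0,"wy": 0,"wz": 0}
    - {"grip": 1,"tx": -30.4,"ty": -18.9,"tz": 0,"wx": 0,"wy": 0,"wz": 0}
    - {"grip": 1,"tx": -30.4,"ty": -18.9,"tz": 0,"wx": 0,"wy": 0,"wz": 0}
    - {"grip": 1,"tx": -30.4,"ty": -18.9,"tz": 0,"wx": 0,"wy": 0,"wz": 0}
    - {"grip": 1,"tx": -30.4,"ty": -18.9,"tz": 0,"wx": 0,"wy": 0,"wz": 0}
    - {"grip": 1,"tx": -30.4,"ty": -18.9,"tz": 0,"wx": 0,"wy": 0,"wz": 0}
    - {"grip": 1,"tx": -30.4,"ty": -18.9,"tz": 0,"wx": 0,"wy": 0,"wz": 0}
    - {"grip": 1,"tx": -15,"ty": -9.5,"tz": 0,"wx": 0,"wy": 0,"wz": 0}
    - {"grip": 1,"tx": 0,"ty": 0,"tz": 0,"wx": 0,"wy": 0,"wz": 0}
    - {"grip": 1,"tx": 0,"ty": 0,"tz": 30,"wx": 0,"wy": 0,"wz": 0}
    - {"grip": 1,"tx": 0,"ty": 0,"tz": 30,"wx": 0,"wy": 0,"wz": 0}
    - {"grip": 1,"tx": 0,"ty": 0,"tz": 20,"wx": 0,"wy": 0,"wz": 0}
    - {"grip": 1,"tx": 0,"ty": 0,"tz": 6,"wx": 0,"wy": 0,"wz": 0}
    - {"grip": 1,"tx": 0,"ty": 0,"tz": 0,"wx": 0,"wy": 0,"wz": 0}
    - {"grip": 1,"tx": 0,"ty": 0,"tz": 0,"wx": 0,"wy": 0,"wz": 0}

```text
time_s: 37.17
ee_pos: [0.5829, -0.2474, 0.0142]
tcp_rot: [3.141, 0.002, 2.566]
contact_force: [0.4, 0.5, -1.1]
grip_width: 0.0259
```

send_rows:
  plan:
    - {"grip": 1,"tx": 0,"ty": 0,"tz": 3.5,"wx": 0,"wy": 0,"wz": 0}
    - {"grip": 1,"tx": 0,"ty": 0,"tz": 1,"wx": 0,"wy": 0,"wz": 0}
    - {"grip": 1,"tx": 0,"ty": 0,"tz": 0.7,"wx": 0,"wy": 0,"wz": 0}
    - {"grip": 1,"tx": 0,"ty": 0,"tz": 0,"wx": 0,"wy": 0,"wz": 0}

```text
time_s: 37.67
ee_pos: [0.5819, -0.2471, 0.0079]
tcp_rot: [3.142, 0.0, 2.565]
contact_force: [-1.5, -0.5, 0.6]
grip_width: 0.0259
```

send_rows:
  plan:
    - {"grip": 1,"tx": 0,"ty": 0,"tz": 0.4,"wx": 0,"wy": 0,"wz": 0}
    - {"grip": 1,"tx": 0,"ty": 0,"tz": 0,"wx": 0,"wy": 0,"wz": 0}

```text
time_s: 37.92
ee_pos: [0.5819, -0.2471, 0.0078]
tcp_rot: [-3.142, 0.0, 2.565]
contact_force: [-4.2, 0.9, 5.4]
grip_width: 0.026
```

send_rows:
  plan:
    - {"grip": 0.4,"tx": 0,"ty": 0,"tz": 0,"wx": 0,"wy": 0,"wz": 0}
    - {"grip": 0.4,"tx": 0,"ty": 0,"tz": 0,"wx": 0,"wy": 0,"wz": 0}
    - {"grip": 0.4,"tx": 0,"ty": 0,"tz": 0,"wx": 0,"wy": 0,"wz": 0}
    - {"grip": 0.4,"tx": 0,"ty": 0,"tz": 0,"wx": 0,"wy": 0,"wz": 0}
    - {"grip": 0.4,"tx": 0,"ty": 0,"tz": -15,"wx": 0,"wy": 0,"wz": 0}
    - {"grip": 0.4,"tx": 0,"ty": 0,"tz": -40,"wx": 0,"wy": 0,"wz": 0}
    - {"grip": 0.4,"tx": 0,"ty": 0,"tz": -40,"wx": 0,"wy": 0,"wz": 0}
    - {"grip": 0.4,"tx": 0,"ty": 0,"tz": -40,"wx": 0,"wy": 0,"wz": 0}
    - {"grip": 0.4,"tx": 40,"ty": 0,"tz": -15,"wx": 0,"wy": 0,"wz": 0}
    - {"grip": 0.4,"tx": 40,"ty": -20,"tz": 0,"wx": 0,"wy": 0,"wz": 0}
    - {"grip": 0.4,"tx": 30,"ty": -30,"tz": 0,"wx": 0,"wy": 0,"wz": 0}
    - {"grip": 0.4,"tx": 20,"ty": -40,"tz": 0,"wx": 0,"wy": 0,"wz": 0}
    - {"grip": 0.4,"tx": 0,"ty": 0,"tz": 0,"wx": 0,"wy": 0,"wz": 0}
    - {"grip": 0.4,"tx": 0,"ty": 0,"tz": 0,"wx": 0,"wy": 0,"wz": 0}

```text
time_s: 39.67
ee_pos: [0.4246, -0.2519, 0.1583]
tcp_rot: [3.141, 0.002, 2.565]
contact_force: [-0.8, 0.2, -0.4]
grip_width: 0.0531
```

```bash
python3 - <<'E'
from fit import *
print(manip.read_state()["ee_pos"])
a={}
for n in("scene","top"):
    I=manip.snapshot(n);a[n]=I[:,:,::-1]
    H=cv2.cvtColor(I,cv2.COLOR_RGB2HSV).astype(int);s,v=H[...,1],H[...,2]
    W=win(n,(.572,.13,.02),18); print(n,'tin',fit((s<45)&(v>205),[disc(.0255,.026)],(.572,.13),n,W))
cv2.imwrite('pics/end.png',np.vstack([cv2.resize(a["scene"][140:310,160:480],(780,300*780//780+114)) [:300] if 0 else cv2.resize(a["scene"][180:300,170:470],(750,300)),cv2.resize(a["top"][115:225,180:455],(750,300))]))
cv2.imwrite('pics/endtop.png',a["top"])
E
```

```text
[ 0.42455181 -0.25192872  0.15829471]
scene tin (array([0.57177777, 0.13072434]), np.float64(0.09424446523189545))
top tin (array([0.57361677, 0.1302359 ]), np.float64(0.05498991906642914))
```

View pics/end.png

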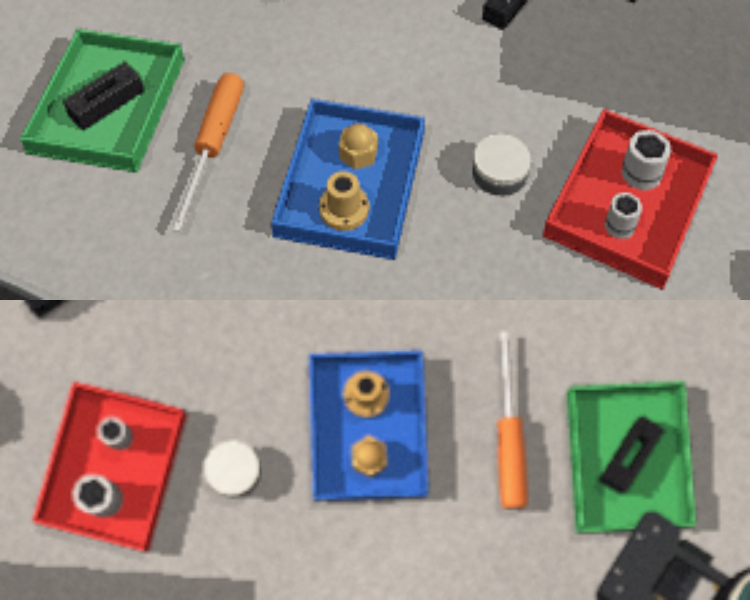

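View pics/endtop.png

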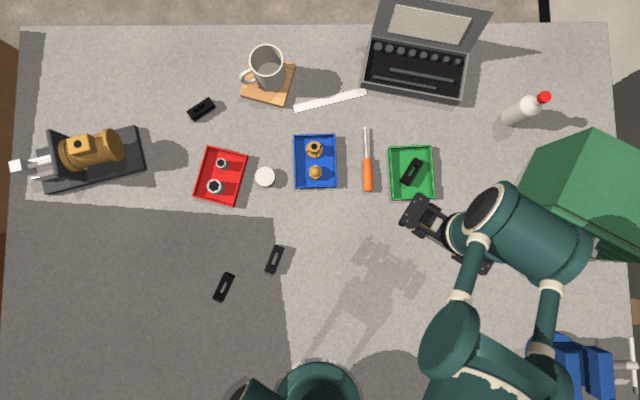

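All five parts stand flat in their trays in both views. The tin and the three other clamps have not moved, and the arm is clear.

```bash
python3 -c "
from rig import manip
print(manip.job_done())"
```

```text
the job is handed in; nothing more can be done
None
```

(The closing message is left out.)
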